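Try the double lid on the free pot and draw the outer lid off

ROBOT

A 7-joint arm with a two-finger parallel gripper is mounted at the origin on the work surface; the furniture and walls round the work are solid. World frame = base frame: x ahead of the robot, y to its left, z up, the work surface at z = 0. Lengths are in m, angles in rad, forces in N, time in s.
With the tool pointing down it reaches from about 0.375 to 0.925 m from the base axis. Payload 3.1 kg.
Tool frame: the origin (TCP) lies on the centre line of the jaws, within the pads' length; the fingertips stand 17 mm ahead of it and the grasp point (between the pads) lies 2 mm behind it; z points along the fingers, y is the line along which they close (so a half turn about z gives the same grasp; the last joint's range is limited). The gripper opens to 85 mm and grips with 20 to 120 N. Pads are 22 mm wide; open, the fingers measure 114 mm over their backs; the gripper's body (76 mm by 85 mm) begins 54 mm behind the grasp point. The pads swing forward as they close: fully open they stand 13 mm farther back than shut.
Start: joints at [-1.438, 0.383, 0.044, 1.598, -0.018, 1.161, -0.05], TCP at [0.149, 0.633, 0.248] pointing down, gripper open.
Joint ranges: [-2.61, 2.61], [-0.41, 2.15], [-1.48, 1.57], [0, 2.5], [-1.57, 4.71], [0.05, 1.97], [-2.85, 2.85]. Speed limits (rad/s): [2.79, 2.79, 3.14, 3.14, 3.14, 3.14, 3.14].

INTERFACE

Orientations are given as [roll, pitch, yaw] about the fixed x, y, z axes, in that order (R = Rz(yaw) Ry(pitch) Rx(roll)).
In Python, from station import r gives the robot as it stands.
- The arm moves only by the tool move_arm, never from a script. Its arguments are lists of equal length, an entry for each row: "rotation": the turn, a rotation vector about the tool's x, y, z in degrees, a list of three; "offset": the shift along the tool's x, y, z in mm, a list of three; "claw": the closure, from 0 (fully open) to 1 (shut). In form: {"rotation": [[ax, ay, az], ...], "offset": [[dx, dy, dz], ...], "claw": [claw, ...]}. A call has 1 to 8 rows; each row is the pose to reach, as a shift and turn from the pose commanded when the call began, along the tool's axes at that moment; what a row does not reach only later rows make up. A row lasts 1/8 s, in which the tool goes at most 62.5 mm and 10.7 degrees, less where a joint would pass 70% of its speed; a pose out of reach is approached as far as the arm can. A call with a gripper value outside its range is refused whole. The fingers move at their own pace and stop on an object; "force" is the grip in N (left out, the last holds). Time passes only in rows, so rows that repeat a pose let the fingers close. It gives the time, the measured TCP pose, the force, the opening and the grip force at its end, in the units of the state.
- r.get_state(): the state, without advancing time (a new reading comes with each control period).
- r.grab_frame(name): name is "side" or "top"; returns the picture (384x512x3 uint8, blue, green, red); there is no depth.
- r.camera_info(name): a dict with "fx", "fy", "cx", "cy" (pixels), "dist_coeffs" ([k1, k2, p1, p2, k3] as OpenCV has them; the pictures are not rectified), "extrinsics" (4x4, takes a point from world to camera coordinates). Camera axes: x right, y down, z forward; pixel columns grow to the right and rows downward; lengths in m; the calibration is good to about 2 mm. A picture is of the moment at which its call begins. camera_info takes no time and is no camera call.
- r.hand_in(): hands the job in; it is judged then, once.
Trained networks look in the newest picture that a camera, given by its name, has taken for a name from the list of things; names that differ only in an ending like _2 or _b are one class to them, and where a whole thing is asked for, a point or a joint stands for the part that bears it (a point fixed in the world has none). Each returns a list of dicts, best first, with "p" (0 to 1); they miss things now and then, are a little off and sometimes report something else, mostly with a low value. They report only what shows in the picture. A call takes as long as a camera call.
- r.masks_of(camera, target): "region" (384x512 bool, what is visible of it) and "location" ([row, column] as shares, 0 to 1, of the picture: columns of its width, rows of its height, amid what is visible of it).
- r.mark_of(camera, target): "location" ([row, column] as shares, 0 to 1, of the picture: columns of its width, rows of its height: a listed point, or the origin of a listed thing).
The state is a dict: "clock": time; "joints": joint angles; "qd": joint speeds; "effort": joint torques, N m; "ee_pos": TCP position; "eef_rot": TCP orientation; "contact_force": force on the tool from outside, world axes, zero at the start; "moment": the same for the moment, N m; "grip_width": opening from 0.0 (shut) to 1.0 (fully open); "finger_force": force on a finger pad.
Only numpy, scipy, OpenCV 4.12 (cv2) and the standard library are available. Lean on these libraries where they do the work, as an engineer would, in place of code of your own. Each camera call takes 0.05 s, during which the arm holds its last target. There are 200 camera calls.

TASK

Two rice pots stand on the bench, and one of them has the glaze jar parked in it: try the double lid on the other one. Carry both lids over together by the inner lid's knob, set them gently and fully home in that pot's mouth and let go; then take the outer lid by its collar and draw it straight up clear of the knob, leaving the inner lid seated and undisturbed. Finish holding the outer lid level in the gripper above the pot, and disturb nothing else.

Things in the scene. Friction and masses are not known exactly. Their poses are not given: they have to be found in the camera images.
- pot_1: one of two identical loose round rice pots of unglazed reddish clay, 1.1 kg, upright, 138 mm in diameter, 80 mm high, two small lugs at its sides (tips 86 mm from the axis). Origin: centre of its underside, z up. The mouth is 126 mm wide at the rim; inside it a flat ledge at z = 70 mm with a 102 mm hole carries the inner lid. Inner floor at z = 6 mm.
- pot_2: the other pot, the same in every way. One of the two, now this and now that, holds the glaze jar, which stands up out of its mouth; the other holds only the short stamp, wholly below the lid.
- inner_lid: loose inner lid of the same clay, about 0.26 kg, round about z. Origin: centre of its underside, z up. A tapered boss, 86 mm wide at z = 0, 97 mm at z = 6 mm, enters the pot's hole; the plate above, 114 mm wide, z = 8 to 16 mm, rests on the ledge (origin then 62 mm above the pot's). It starts on the table (origin at z = 0), the outer lid nested on it.
- knob (a point): middle of the head of the inner lid's knob, on its axis, 70 mm above its origin: a straight upright cylinder 26 mm wide and 24 mm high, its top 12 mm above this point; below it the knob narrows to 22 mm. The knob stands up through the outer lid's collar. Lifting it brings both lids.
- outer_lid: loose outer lid of the same clay, about 0.30 kg, round about z. Origin: centre of its underside, z up. A low dome 144 mm wide, upper face 10 mm high at the edge, 20 mm at the collar. It lies loosely on the inner lid's plate, its origin 16 mm above the inner lid's, and can shift about 4 mm sideways on it.
- collar (a point): middle of the outer lid's open collar, on its axis, 30 mm above its origin: a ring 59 mm wide outside with a 42 mm bore, upright outer wall from 8 mm below this point (the dome begins 10 mm below) to its top 10 mm above. Nested, the knob's head stands 2 to 26 mm above the collar's top. Lifting the collar brings the outer lid alone.
- glaze_jar: screw-lidded glaze jar, 62 mm wide, 86 mm high, upright on the inner floor of one of the pots, its top 12 mm above that pot's rim. Origin: centre of its underside.
- stamp_1: wooden clay stamp, 30 x 30 x 52 mm, standing on the inner floor of the other pot, its top 12 mm below the ledge. Origin: centre of its underside.
- modelling_tool: double-ended wooden modelling tool, 182 mm long, 9 mm high, lying loose on the table left of the middle. Origin: centre of its underside.
- slip_brush: slip brush, 212 mm long, 11 mm thick, lying loose on the table right of the middle. Origin: centre of its underside.

How it is judged:
By the outcome, as a careful person would: the job done as asked, in the order asked, and still so for the second after the job is handed in, while the arm keeps its last pose, push and grip.
It also fails if it takes over 56 s, if anything falls off the work surface, if the arm or the gripper's body presses on something with over 40 N, if the wrist force passes 120 N, or if a joint passes its speed limit or range.

## Working session

There is one attempt and no reset: what is moved stays moved. The work goes in short steps, Python scripts to look and compute and a tool call to move; the robot and the scene stay as the last step left them, time stands still between calls to the robot, and variables do not carry over. Pictures are saved under pics/ and viewed, at most 10 in all, crops included, and the job is handed in when it is done.

Besides the shell and the picture viewer there is one more tool, called after "Request:" by a JSON object that holds its "fn" and its "kwargs". move_arm: Moves the arm, as the interface text tells. Its arguments: {"type":"object","properties":{"rotation":{"type":"array"},"offset":{"type":"array"},"claw":{"type":"array"},"force":{"type":"number"}},"required":["rotation","offset","claw"]}

```bash
mkdir -p pics; ls; cat > h.py <<'E'
import numpy as np, cv2
from station import r
from scipy.spatial.transform import Rotation as Ro
def ray(cam,loc):
    c=r.camera_info(cam);K=np.array([[c['fx'],0,c['cx']],[0,c['fy'],c['cy']],[0,0,1.]])
    T=np.array(c['extrinsics']);p=np.array([[loc[1]*512,loc[0]*384]],float)
    u=cv2.undistortPoints(p[None],K,np.array(c['dist_coeffs'],float))[0,0]
    return -T[:3,:3].T@T[:3,3], T[:3,:3].T@np.array([u[0],u[1],1])
def onz(cam,loc,z):
    o,d=ray(cam,loc);return o+d*(z-o[2])/d[2]
def tri(l1,l2):
    o1,d1=ray('top',l1);o2,d2=ray('side',l2)
    s=np.linalg.lstsq(np.c_[d1,-d2],o2-o1,rcond=None)[0]
    a,b=o1+d1*s[0],o2+d2*s[1];return (a+b)/2,np.linalg.norm(a-b)
E
python3 - <<'E'
from h import *
ims=[r.grab_frame(c) for c in('top','side')]
cv2.imwrite('pics/a.png',np.hstack(ims)[:, :].copy() if 0 else cv2.resize(np.vstack(ims),(450,600)) if 0 else ims[0]);cv2.imwrite('pics/b.png',ims[1])
np.set_printoptions(precision=4,suppress=True)
Z=dict(pot_1=0,inner_lid=0,outer_lid=.016,knob=.07,collar=.046,glaze_jar=.006,stamp_1=.006,modelling_tool=0,slip_brush=0)
for t,z in Z.items():
  for c in('top','side'):
    for m in r.mark_of(c,t)[:3]: print(t,c,round(m['p'],2),np.array(m['location'])*[384,512],onz(c,m['location'],z))
s=r.get_state();print(s)
for c in('top','side'): print(c,ray(c,[.5,.5]))
E
```

```text
pics
pot_1 top 0.83 [213.0048 258.7136] [ 0.4849 -0.0052  0.    ]
pot_1 top 0.68 [193.8816 128.2048] [0.5449 0.3387 0.    ]
pot_1 side 0.81 [146.9952 231.9872] [0.5559 0.329  0.    ]
pot_1 side 0.74 [210.0096 245.0944] [0.477  0.0002 0.    ]
inner_lid top 0.64 [203.2128 360.2944] [ 0.503  -0.2679  0.    ]
inner_lid side 0.55 [270.1056 297.216 ] [ 0.5138 -0.2641  0.    ]
inner_lid side 0.18 [144.384  228.3008] [0.5498 0.3494 0.    ]
outer_lid top 0.7 [205.5168 363.776 ] [ 0.4954 -0.2723  0.016 ]
outer_lid side 0.69 [269.9904 299.1104] [ 0.5108 -0.2786  0.016 ]
knob top 0.67 [196.3008 365.9776] [ 0.513  -0.2649  0.07  ]
knob top 0.36 [216.     256.6144] [ 0.4729 -0.0009  0.07  ]
knob side 0.65 [250.2912 291.9936] [ 0.4977 -0.2593  0.07  ]
knob side 0.64 [240.6144 275.0976] [ 0.4736 -0.2138  0.07  ]
collar top 0.82 [198.7968 361.984 ] [ 0.5097 -0.2611  0.046 ]
collar side 0.59 [257.3184 299.1104] [ 0.515  -0.2659  0.046 ]
collar side 0.4 [270.1056 296.704 ] [ 0.4912 -0.3014  0.046 ]
glaze_jar top 0.56 [215.808  253.2864] [0.4777 0.0089 0.006 ]
glaze_jar side 0.78 [209.7024 244.2752] [ 0
[... 308 characters left out ...]
5008] [ 0.5188 -0.1463  0.    ]
{'clock': 1.0, 'joints': array([-1.4378,  0.3829,  0.0439,  1.5979, -0.0179,  1.1612, -0.0499]), 'qd': array([ 0.0007, -0.0012, -0.0003,  0.0021,  0.0006,  0.0004, -0.0004]), 'effort': array([ -0.0003, -43.3446,   1.023 , -24.9925,   0.0105,   0.0016,
        -0.    ]), 'ee_pos': array([0.1487, 0.6328, 0.2483]), 'eef_rot': array([ 3.1416, -0.    ,  2.9108]), 'contact_force': array([-0.0523,  0.1177, -0.7353]), 'moment': array([ 0.0009, -0.0642, -0.0084]), 'finger_force': 0.0, 'grip_width': 1.001928400798104}
top (array([ 0.4146, -0.0184,  0.996 ]), array([ 0.1249,  0.0186, -0.9921]))
side (array([ 0.097 , -0.9982,  0.8942]), array([ 0.3022,  0.7301, -0.6131]))
```

View pics/a.png

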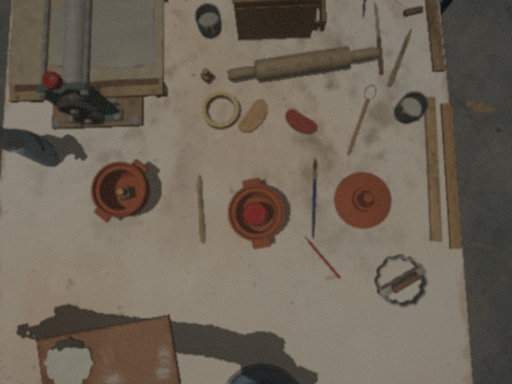

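View pics/b.png

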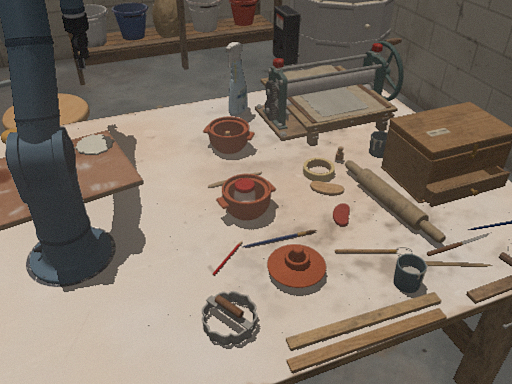

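The jar pot is the middle one (top view about 257,212). The target pot, with the stamp inside, is at about (122,190), and the nested lids are at (363,200). Next I'll refine the positions by silhouette fitting.

```bash
cat >> h.py <<'E'
from scipy.optimize import minimize
def proj(c,P):
    i=r.camera_info(c);T=np.array(i['extrinsics']);K=np.array([[i['fx'],0,i['cx']],[0,i['fy'],i['cy']],[0,0,1.]])
    return cv2.projectPoints(np.array(P,float),cv2.Rodrigues(T[:3,:3])[0],T[:3,3],K,np.array(i['dist_coeffs'],float))[0][:,0]
A=np.linspace(0,2*np.pi,60)
def circ(x,y,z,R): return np.c_[x+R*np.cos(A),y+R*np.sin(A),np.full(60,z)]
def sil(c,circles):  # union of hulls of groups of circles, 4x supersampled area
    m=np.zeros((384*2,512*2),np.uint8)
    for g in circles:
        h=cv2.convexHull(((proj(c,np.vstack(g))+.5)*2*16).astype(np.float32)).astype(np.int32)
        cv2.fillConvexPoly(m,h,1,shift=4)
    return m
def fit(model,masks,x0):
    big={c:cv2.resize(m.astype(np.uint8),(1024,768),interpolation=0) for c,m in masks.items()}
    def cost(p):
        return sum(1-(sil(c,model(p))&b).sum()/(sil(c,model(p))|b).sum() for c,b in big.items())
    S=np.array([x0]+[np.array(x0)+.015*(np.arange(len(x0))==k)*(1 if k<2 else 40) for k in range(len(x0))])
    o=minimize(cost,x0,method='Nelder-Mead',options=dict(initial_simplex=S,xatol=1e-4,fatol=1e-5,maxiter=200));return o.x,o.fun
def lid(p,z=.016): x,y=p[:2];return [[circ(x,y,z,.072),circ(x,y,z+.010,.072),circ(x,y,z+.02,.0295)],[circ(x,y,z+.02,.0295),circ(x,y,z+.04,.0295)],[circ(x,y,z+.042,.013),circ(x,y,z+.066,.013)]]
def pot(p):
    x,y,a=p;u=np.array([np.cos(a),np.sin(a)])
    lug=[circ(x+s*k*u[0],y+s*k*u[1],z,.012) for s in(1,) for k in(.06,.074) for z in(.05,.065)]
    lug2=[circ(x-k*u[0],y-k*u[1],z,.012) for k in(.06,.074) for z in(.05,.065)]
    return [[circ(x,y,0,.06),circ(x,y,.03,.069),circ(x,y,.08,.069)],lug,lug2]
E
python3 - <<'E'
from h import *
for c in('top','side'): r.grab_frame(c)
M={t:{c:r.masks_of(c,t) for c in('top','side')} for t in('outer_lid','pot_1')}
for name,t,g,mod in(('lid','outer_lid',(.51,-.266),lid),('pot','pot_1',(.55,.335,.5),pot)):
    ms={}
    for c in M[t]:
        e=proj(c,[[g[0],g[1],.03]])[0]
        b=min(M[t][c],key=lambda m:np.hypot(m['location'][1]*512-e[0],m['location'][0]*384-e[1]));ms[c]=b['region'];print(c,b['p'],b['region'].sum())
    for s in (ms,{'top':ms['top']},{'side':ms['side']}):
        best=min((fit(mod,s,list(g[:2])+([a] if len(g)>2 else [])) for a in((0,.8,1.6,2.4) if len(g)>2 else(0,))),key=lambda o:o[1])
        print(name,list(s),best)
print(r.get_state()['clock'])
E
```

```text
top 0.7 2402
side 0.64 1892
lid ['top', 'side'] (array([ 0.50931069, -0.26564022]), np.float64(0.25557096812208324))
lid ['top'] (array([ 0.50963794, -0.26670177]), np.float64(0.10442859823606676))
lid ['side'] (array([ 0.50924066, -0.26182956]), np.float64(0.13436426116838485))
top 0.67 2586
side 0.82 1268Traceback (most recent call last):
  File "<stdin>", line 10, in <module>
  File "<stdin>", line 10, in <genexpr>
  File "h.py", line 32, in fit
    o=minimize(cost,x0,method='Nelder-Mead',options=dict(initial_simplex=S,xatol=1e-4,fatol=1e-5,maxiter=200));return o.x,o.fun
    res = _minimize_neldermead(fun, x0, args, callback, bounds=bounds,
                               **options)
    fsim[j] = func(sim[j])
              ~~~~^^^^^^^^
    fx = function(np.copy(x), *(wrapper_args + args))
  File "h.py", line 30, in cost
    return sum(1-(sil(c,model(p))&b).sum()/(sil(c,model(p))|b).sum() for c,b in big.items())
  File "h.py", line 30, in <genexpr>
    return sum(1-(sil(c,model(p))&b).sum()/(sil(c,model(p))|b).sum() for c,b in big.items())
                                            ~~~^^^^^^^^^^^^
  File "h.py", line 24, in sil
    h=cv2.convexHull(((proj(c,np.vstack(g))+.5)*2*16).astype(np.float32)).astype(np.int32)
                       ~~~~^^^^^^^^^^^^^^^^
  File "h.py", line 17, in proj
    i=r.camera_info(c);T=np.array(i['extrinsics']);K=np.array([[i['fx'],0,i['cx']],[0,i['fy'],i['cy']],[0,0,1.]])
ValueError: time passes only in moves, steps and waits
```

```bash
python3 - <<'E'
s=open('h.py').read()
s=s.replace("from scipy.spatial","CI={c:r.camera_info(c) for c in('top','side')}\nfrom scipy.spatial",1).replace("c=r.camera_info(cam)","c=CI[cam]").replace("i=r.camera_info(c)","i=CI[c]")
s+='''
def clay(im,c,g,rad=45):
    f=im.astype(int);m=((f[...,2]-f[...,0]>45)&(f[...,2]>1.55*f[...,1])).astype(np.uint8)
    e=proj(c,[[g[0],g[1],.03]])[0];w=np.zeros_like(m);cv2.circle(w,(int(e[0]),int(e[1])),rad,1,-1);m&=w
    cs=cv2.findContours(m,0,2)[0];k=max(cs,key=cv2.contourArea);o=np.zeros_like(m);cv2.drawContours(o,[k],-1,1,-1);return o
'''
open('h.py','w').write(s)
E
cat > m.py <<'E'
from h import *
I={c:r.grab_frame(c) for c in('top','side')}
out=[]
for name,g,mod in(('lid',(.51,-.266),lid),('pot',(.55,.335,.5),pot)):
    ms={c:clay(I[c],c,g) for c in I};print({c:m.sum() for c,m in ms.items()})
    for s in (ms,{'top':ms['top']},{'side':ms['side']}):
        best=min((fit(mod,s,list(g[:2])+([a] if len(g)>2 else [])) for a in((0,.8,1.6,2.4) if len(g)>2 else(0,))),key=lambda o:o[1])
        print(name,list(s),best)
        if len(s)==2:
            for c in I:
                J=cv2.resize(I[c],(1024,768));d=sil(c,mod(best[0]));cv2.drawContours(J,cv2.findContours(d,0,2)[0],-1,(255,255,0),1)
                cv2.drawContours(J,cv2.findContours(cv2.resize(ms[c],(1024,768),interpolation=0),0,2)[0],-1,(0,255,0),1)
                e=(proj(c,[[g[0],g[1],.03]])[0]*2).astype(int);out.append(cv2.resize(J[e[1]-90:e[1]+90,e[0]-100:e[0]+100],(400,300)))
cv2.imwrite('pics/c.png',np.vstack([np.hstack(out[:2]),np.hstack(out[2:])]))
print(r.get_state()['clock'])
E
python3 m.py
```

```text
{'top': np.uint64(2356), 'side': np.uint64(1956)}
lid ['top', 'side'] (array([ 0.51062226, -0.26325615]), np.float64(0.2146906562376969))
lid ['top'] (array([ 0.51188599, -0.26591943]), np.float64(0.1090101162900633))
lid ['side'] (array([ 0.51051143, -0.25927951]), np.float64(0.09922784372478965))
{'top': np.uint64(2204), 'side': np.uint64(251)}
pot ['top', 'side'] (array([0.54643283, 0.34211466, 2.54076679]), np.float64(1.0833440348354533))
pot ['top'] (array([0.54695789, 0.34091683, 2.55615834]), np.float64(0.2497441146366428))
pot ['side'] (array([ 0.55425434,  0.36210481, -0.34066322]), np.float64(0.8303767528298699))
1.4
```

View pics/c.png

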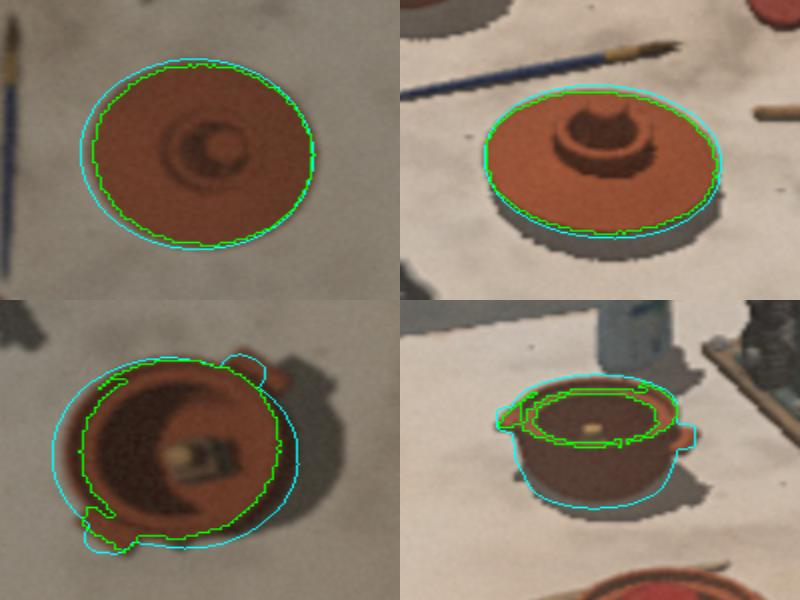

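```bash
python3 - <<'E'
from h import *
o=[]
for c in('top','side'):
    im=r.grab_frame(c)
    for g,h in(((.51,-.265),26),((.547,.338),26)):
        e=proj(c,[[*g,.05]])[0].astype(int);print(c,g,e)
        k=im[e[1]-h:e[1]+h,e[0]-h-8:e[0]+h+8];k=cv2.convertScaleAbs(k,alpha=1.6);o.append(cv2.resize(k,(390,298),interpolation=2))
cv2.imwrite('pics/d.png',np.vstack([np.hstack(o[:2]),np.hstack(o[2:])]))
E
```

```text
top (0.51, -0.265) [363 198]
top (0.547, 0.338) [121 190]
side (0.51, -0.265) [297 256]
side (0.547, 0.338) [228 133]
```

View pics/d.png

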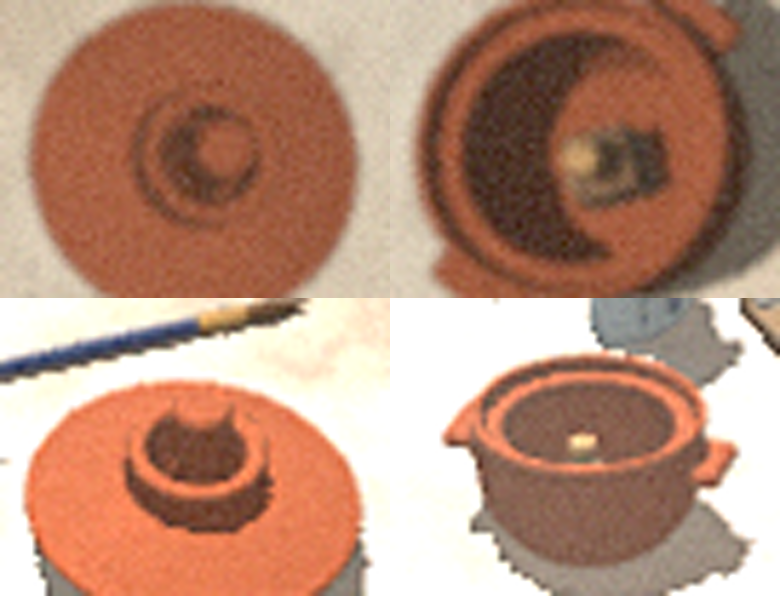

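```bash
python3 - <<'E'
s=open('h.py').read()
s=s.replace("(proj(c,np.vstack(g))+.5)*2*16)","((proj(c,np.vstack(g))+.5)*2-.5)*16)")
s=s.replace("m=((f[...,2]-f[...,0]>45)&(f[...,2]>1.55*f[...,1])).astype(np.uint8)","f=cv2.GaussianBlur(im,(3,3),0).astype(int);m=((f[...,2]-f[...,0])>.36*f[...,2]).astype(np.uint8)")
open('h.py','w').write(s)
E
python3 m.py; python3 - <<'E'
from h import *
L=lambda u,v:[(v)/384,(u)/512]
t,s=L(368.7,197.3),L(298,249)
print(tri(t,s),onz('top',t,.082),onz('side',s,.082),onz('top',L(363,199),.056))
E
```

```text
{'top': np.uint64(2489), 'side': np.uint64(2017)}
lid ['top', 'side'] (array([ 0.50892676, -0.26605485]), np.float64(0.14285023306550804))
lid ['top'] (array([ 0.5105697 , -0.26764095]), np.float64(0.058356190296037114))
lid ['side'] (array([ 0.51083424, -0.26222189]), np.float64(0.07518365472910926))
{'top': np.uint64(2724), 'side': np.uint64(1245)}
pot ['top', 'side'] (array([0.54715609, 0.33758742, 2.50515654]), np.float64(0.2839572097947931))
pot ['top'] (array([0.54747919, 0.33526894, 2.46398862]), np.float64(0.10767295597484272))
pot ['side'] (array([0.54985205, 0.34218136, 2.54760033]), np.float64(0.17611940298507467))
1.6
(array([ 0.50902887, -0.26864796,  0.07880606]), np.float64(0.0009916511288823571)) [ 0.50916864 -0.26795897  0.082     ] [ 0.50691006 -0.27142891  0.082     ] [ 0.50809731 -0.26098968  0.056     ]
```

View pics/c.png

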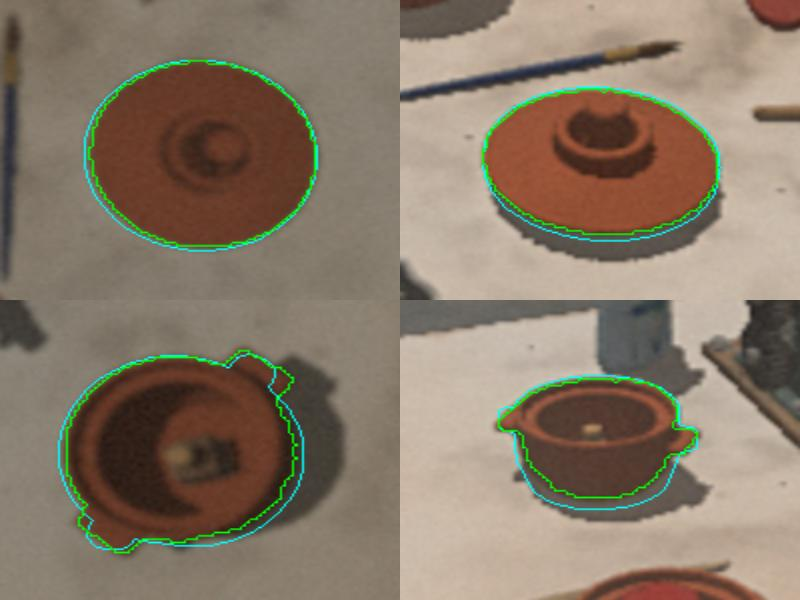

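```bash
python3 - <<'E'
s=open('h.py').read()
s=s.replace("[circ(x,y,0,.06),circ(x,y,.03,.069),","[circ(x,y,0,.045),circ(x,y,.02,.06),circ(x,y,.05,.069),")
s+='''
def off(*ts):
    st=r.get_state();R=Ro.from_euler('xyz',st['eef_rot']).as_matrix()
    print('now',np.round(st['ee_pos'],4),np.round(st['eef_rot'],3),'t',st['clock'])
    for t in ts: print(t,np.round(R.T@(np.array(t)-st['ee_pos'])*1000,1))
'''
open('h.py','w').write(s)
E
python3 m.py; python3 -c "
from h import *
off((.45,.4,.25),(.5,.0,.25),(.509,-.268,.15))"
```

```text
{'top': np.uint64(2490), 'side': np.uint64(2018)}
lid ['top', 'side'] (array([ 0.50877421, -0.26605298]), np.float64(0.1419778146891817))
lid ['top'] (array([ 0.51056623, -0.26763356]), np.float64(0.05788876276957999))
lid ['side'] (array([ 0.5107456 , -0.26212161]), np.float64(0.07491109326603185))
{'top': np.uint64(2722), 'side': np.uint64(1251)}
pot ['top', 'side'] (array([0.54650523, 0.33601886, 2.48280572]), np.float64(0.15788131286232743))
pot ['top'] (array([0.54760763, 0.33602056, 2.53885537]), np.float64(0.07137870855148343))
pot ['side'] (array([0.54805298, 0.33856071, 2.51436744]), np.float64(0.08356290174471992))
1.7
now [0.1487 0.6328 0.2483] [-3.142 -0.     2.911] t 1.7
(0.45, 0.4, 0.25) [-346.6 -157.7   -1.7]
(0.5, 0.0, 0.25) [-486.7 -535.6   -1.7]
(0.509, -0.268, 0.15) [-556.8 -794.5   98.3]
```

Request:
{"fn": "move_arm", "kwargs": {"rotation": [[0,0,0],[0,0,0],[0,0,0],[0,0,0],[0,0,0],[0,0,0],[0,0,0],[0,0,0]], "offset": [[-40,-18,0],[-90,-41,0],[-140,-64,0],[-190,-87,0],[-240,-109,0],[-290,-132,0],[-330,-160,0],[-350,-200,0]], "claw": [0.4,0.4,0.4,0.4,0.4,0.4,0.4,0.4]}}

```text
clock: 2.7
ee_pos: [0.4463, 0.3563, 0.2486]
eef_rot: [3.141, 0.002, 2.908]
contact_force: [0.2, -0.3, -0.5]
grip_width: 0.599
finger_force: 0.0
```

```bash
python3 -c "
from h import *
off((.5,.0,.25),(.509,-.268,.15));print(r.get_state()['grip_width'])"
```

```text
now [0.4463 0.3563 0.2486] [3.141e+00 2.000e-03 2.908e+00] t 2.7
(0.5, 0.0, 0.25) [-134.7 -334.2   -1.4]
(0.509, -0.268, 0.15) [-205.2 -593.    98.5]
0.5985986821449544
```

Request:
{"fn": "move_arm", "kwargs": {"rotation": [[0,0,0],[0,0,0],[0,0,0],[0,0,0],[0,0,0],[0,0,0],[0,0,0],[0,0,0]], "offset": [[-20,-50,0],[-40,-105,0],[-60,-160,0],[-80,-215,0],[-100,-270,0],[-120,-325,0],[-140,-380,0],[-160,-435,0]], "claw": [0.4,0.4,0.4,0.4,0.4,0.4,0.4,0.4]}}

```text
clock: 3.7
ee_pos: [0.5001, -0.1038, 0.2488]
eef_rot: [3.141, 0.001, 2.911]
contact_force: [0.6, 0.6, 0.8]
grip_width: 0.599
finger_force: 0.0
```

```bash
python3 -c "
from h import *
off((.509,-.268,.15))"
```

```text
now [ 0.5001 -0.1038  0.2488] [3.141e+00 1.000e-03 2.911e+00] t 3.7
(0.509, -0.268, 0.15) [ -46.  -158.    98.7]
```

Request:
{"fn": "move_arm", "kwargs": {"rotation": [[0,0,0],[0,0,0],[0,0,0],[0,0,0],[0,0,0],[0,0,0],[0,0,0]], "offset": [[-15,-50,0],[-30,-100,20],[-40,-140,50],[-46,-158,80],[-46,-158,98],[-46,-158,108],[-46,-158,108]], "claw": [0.4,0.4,0.4,0.4,0.4,0.4,0.4]}}

```text
clock: 4.58
ee_pos: [0.5089, -0.2644, 0.1399]
eef_rot: [3.14, -0.001, 2.913]
contact_force: [-0.4, 0.5, 0.5]
grip_width: 0.599
finger_force: 0.0
```

```bash
python3 - <<'E'
from h import *
off((.509,-.268,.077))
o=[]
st=r.get_state()
for c in('top','side'):
    im=r.grab_frame(c)
    e=proj(c,[[.51,-.265,.08]])[0].astype(int);q=proj(c,[st['ee_pos'],[.509,-.268,.082]]);print(c,e,q)
    for p,col in zip(q,((0,255,0),(255,255,0))): cv2.circle(im,tuple(np.round(p).astype(int)),0,col,-1)
    o.append(cv2.resize(im[e[1]-40:e[1]+40,e[0]-32:e[0]+32],(384,480),interpolation=2))
cv2.imwrite('pics/e.png',np.hstack(o))
E
```

```text
now [ 0.5089 -0.2644  0.1399] [ 3.140e+00 -1.000e-03  2.913e+00] t 4.575
(0.509, -0.268, 0.077) [-0.9 -3.6 62.9]
top [367 197] [[374.07295396 194.56861586]
 [368.72172    197.37018481]]
side [297 247] [[298.93998964 228.70840124]
 [298.15547605 247.82097583]]
```

View pics/e.png

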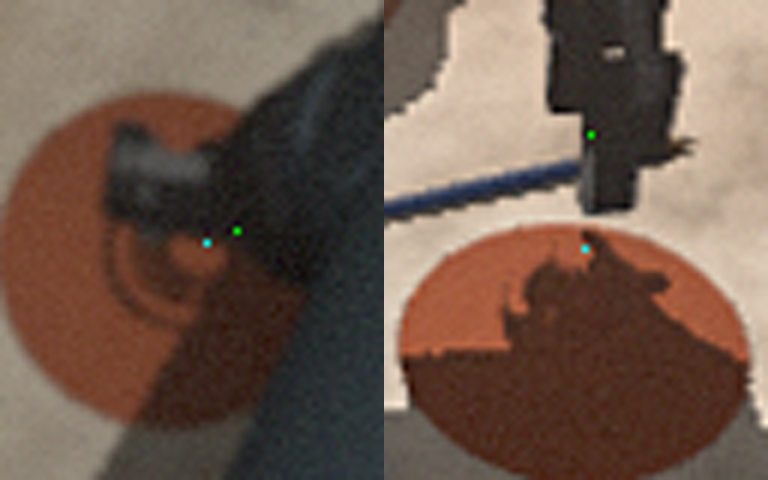

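Request:
{"fn": "move_arm", "kwargs": {"rotation": [[0,0,0],[0,0,0],[0,0,0],[0,0,0],[0,0,0],[0,0,0]], "offset": [[-1,-3.5,15],[-1,-3.5,30],[-1,-3.5,45],[-1,-3.5,55],[-1,-3.5,61],[-1,-3.5,61]], "claw": [0.4,0.4,0.4,0.4,0.4,0.4], "force": 50}}

```text
clock: 5.42
ee_pos: [0.5084, -0.27, 0.0787]
eef_rot: [-3.142, -0.001, 2.911]
contact_force: [-0.2, -0.7, 0.8]
grip_width: 0.598
finger_force: 0.0
```

Request:
{"fn": "move_arm", "kwargs": {"rotation": [[0,0,0],[0,0,0],[0,0,0],[0,0,0],[0,0,0],[0,0,0]], "offset": [[0,0,0],[0,0,0],[0,0,0],[0,0,0],[0,0,0],[0,0,0]], "claw": [0.55,0.6,0.65,0.7,0.75,0.8], "force": 40}}

```text
clock: 6.18
ee_pos: [0.5095, -0.2689, 0.0799]
eef_rot: [3.14, 0.0, 2.912]
contact_force: [-0.2, 3.2, 5.7]
grip_width: 0.288
finger_force: 39.1
```

Request:
{"fn": "move_arm", "kwargs": {"rotation": [[0,0,0],[0,0,0],[0,0,0],[0,0,0],[0,0,0],[0,0,0],[0,0,0],[0,0,0]], "offset": [[0,0,0],[0,0,0],[0,0,-3],[0,0,-8],[0,0,-15],[0,0,-25],[0,0,-30],[0,0,-30]], "claw": [1,1,1,1,1,1,1,1], "force": 70}}

```text
clock: 7.18
ee_pos: [0.5093, -0.2703, 0.1101]
eef_rot: [-3.141, 0.002, 2.911]
contact_force: [0.4, 0.1, -4.9]
grip_width: 0.275
finger_force: 68.9
```

Request:
{"fn": "move_arm", "kwargs": {"rotation": [[0,0,0],[0,0,0],[0,0,0],[0,0,0],[0,0,0],[0,0,0],[0,0,0],[0,0,0]], "offset": [[0,0,-20],[0,0,-45],[0,0,-70],[0,0,-95],[2,15,-115],[7,40,-120],[14,75,-120],[23,115,-120]], "claw": [1,1,1,1,1,1,1,1]}}

```text
clock: 8.18
ee_pos: [0.5125, -0.153, 0.2306]
eef_rot: [3.142, 0.002, 2.908]
contact_force: [0.0, 1.1, -5.0]
grip_width: 0.274
finger_force: 69.5
```

```bash
python3 -c "
from h import *
off((.525,.1,.23),(.547,.336,.23))"
```

```text
now [ 0.5125 -0.153   0.2306] [3.142e+00 2.000e-03 2.908e+00] t 8.175
(0.525, 0.1, 0.23) [ 46.3 249.    0.5]
(0.547, 0.336, 0.23) [ 79.5 483.7   0.5]
```

Request:
{"fn": "move_arm", "kwargs": {"rotation": [[0,0,0],[0,0,0],[0,0,0],[0,0,0],[0,0,0],[0,0,0],[0,0,0],[0,0,0]], "offset": [[7,45,0],[15,90,0],[22,135,0],[30,180,0],[37,225,0],[44,270,0],[52,315,0],[59,360,0]], "claw": [1,1,1,1,1,1,1,1]}}

```text
clock: 9.18
ee_pos: [0.5377, 0.2119, 0.2303]
eef_rot: [3.141, 0.001, 2.91]
contact_force: [1.0, -0.4, -4.9]
grip_width: 0.275
finger_force: 69.5
```

Request:
{"fn": "move_arm", "kwargs": {"rotation": [[0,0,0],[0,0,0],[0,0,0],[0,0,0],[0,0,0],[0,0,0],[0,0,0]], "offset": [[7,43,0],[13,80,0],[18,108,0],[20,120,0],[20.5,123.5,10],[20.5,123.5,25],[20.5,123.5,25]], "claw": [1,1,1,1,1,1,1]}}

```text
clock: 10.05
ee_pos: [0.5444, 0.3328, 0.2014]
eef_rot: [-3.136, -0.004, 2.908]
contact_force: [-0.1, -0.7, -4.9]
grip_width: 0.278
finger_force: 69.4
```

```bash
cat > n.py <<'E'
from h import *
import sys
st=r.get_state();P=st['ee_pos']
off((.547,.336,P[2]))
zl=P[2]-.080+.016
o=[]
for c in('top','side'):
    im=r.grab_frame(c);J=cv2.resize(im,(1024,768))
    for p,m in(((.547,.336,2.5),pot),):
        cv2.drawContours(J,cv2.findContours(sil(c,m(p)),0,2)[0],-1,(255,255,0),1)
    cv2.drawContours(J,cv2.findContours(sil(c,lid(P[:2],zl)[:2]),0,2)[0],-1,(0,255,0),1)
    e=(proj(c,[[.547,.336,.1]])[0]*2).astype(int);e=np.maximum(e,[100,100])
    o.append(cv2.resize(J[e[1]-100:e[1]+100,e[0]-100:e[0]+100],(400,400)))
cv2.imwrite(sys.argv[1],np.hstack(o))
E
python3 n.py pics/f.png
```

```text
now [0.5444 0.3328 0.2014] [-3.136 -0.004  2.908] t 10.05
(0.547, 0.336, np.float64(0.20135493996524206)) [-1.8  3.7 -0. ]
```

View pics/f.png

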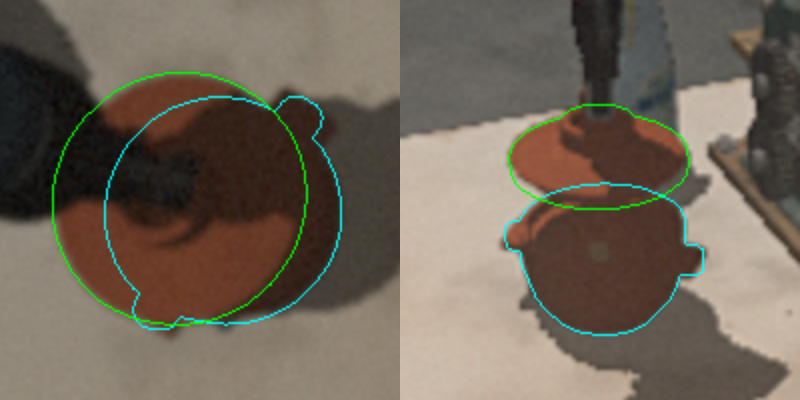

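Request:
{"fn": "move_arm", "kwargs": {"rotation": [[0,0,0],[0,0,0],[0,0,0],[0,0,0],[0,0,0],[0,0,0],[0,0,0]], "offset": [[-1.5,3,0],[-1.5,3,10],[-1.5,3,20],[-1.5,3,30],[-1.5,3,38],[-1.5,3,42],[-1.5,3,42]], "claw": [1,1,1,1,1,1,1]}}

```text
clock: 11.02
ee_pos: [0.5478, 0.3385, 0.1618]
eef_rot: [-3.141, -0.001, 2.911]
contact_force: [0.1, -0.3, -4.8]
grip_width: 0.272
finger_force: 69.5
```

```bash
python3 - <<'E'
from h import *
for i in range(4):
    s=r.get_state();print(s['ee_pos'],s['eef_rot'],s['contact_force']);r.grab_frame('top')
off((.547,.336,.142))
E
```

```text
[0.54776476 0.33853018 0.161808  ] [-3.14092369e+00 -5.34482153e-04  2.91089707e+00] [ 0.07560331 -0.32939091 -4.78936286]
[0.5481168  0.3387052  0.16232327] [3.14150717e+00 1.53977993e-04 2.91083047e+00] [ 0.4092049  -0.57645765 -5.01152858]
[0.5483037  0.33879879 0.16262801] [3.14106094e+00 5.40537113e-04 2.91082404e+00] [-0.18715728 -0.51513761 -4.67902106]
[0.5484062  0.33884471 0.16282407] [3.14075856e+00 7.34603502e-04 2.91079658e+00] [ 0.0366574   0.04095749 -5.02514039]
now [0.5484 0.3389 0.1628] [3.141e+00 1.000e-03 2.911e+00] t 11.225
(0.547, 0.336, 0.142) [ 0.7 -3.1 20.8]
```

Request:
{"fn": "move_arm", "kwargs": {"rotation": [[0,0,0],[0,0,0],[0,0,0],[0,0,0],[0,0,0]], "offset": [[0.5,-2,3],[0.5,-2,7],[0.5,-2,11],[0.5,-2,14],[0.5,-2,14]], "claw": [1,1,1,1,1]}}

```text
clock: 11.85
ee_pos: [0.5467, 0.3367, 0.1477]
eef_rot: [-3.141, -0.001, 2.911]
contact_force: [0.8, 0.4, -4.4]
grip_width: 0.276
finger_force: 69.5
```

Request:
{"fn": "move_arm", "kwargs": {"rotation": [[0,0,0],[0,0,0],[0,0,0],[0,0,0]], "offset": [[0,0,1],[0,0,2],[0,0,3],[0,0,3]], "claw": [1,1,1,1]}}

```text
clock: 12.35
ee_pos: [0.547, 0.3368, 0.1452]
eef_rot: [-3.141, -0.0, 2.911]
contact_force: [-0.4, -0.2, -4.7]
grip_width: 0.271
finger_force: 69.5
```

Request:
{"fn": "move_arm", "kwargs": {"rotation": [[0,0,0],[0,0,0],[0,0,0],[0,0,0]], "offset": [[0,0,0.7],[0,0,1.4],[0,0,2],[0,0,2]], "claw": [1,1,1,1]}}

```text
clock: 12.85
ee_pos: [0.547, 0.3368, 0.1432]
eef_rot: [-3.141, -0.0, 2.911]
contact_force: [1.0, -0.2, -4.7]
grip_width: 0.273
finger_force: 69.5
```

Request:
{"fn": "move_arm", "kwargs": {"rotation": [[0,0,0],[0,0,0],[0,0,0]], "offset": [[0,0,0.7],[0,0,1.2],[0,0,1.2]], "claw": [1,1,1]}}

```text
clock: 13.22
ee_pos: [0.5471, 0.3368, 0.1422]
eef_rot: [3.141, 0.0, 2.911]
contact_force: [0.1, -0.7, -4.8]
grip_width: 0.271
finger_force: 69.5
```

Request:
{"fn": "move_arm", "kwargs": {"rotation": [[0,0,0],[0,0,0],[0,0,0]], "offset": [[0,0,0.6],[0,0,1],[0,0,1]], "claw": [1,1,1]}}

```text
clock: 13.6
ee_pos: [0.5471, 0.3368, 0.1421]
eef_rot: [3.141, -0.0, 2.911]
contact_force: [-3.4, -1.6, 3.4]
grip_width: 0.276
finger_force: 70.2
```

Request:
{"fn": "move_arm", "kwargs": {"rotation": [[0,0,0],[0,0,0],[0,0,0]], "offset": [[0,0,0.6],[0,0,1],[0,0,1]], "claw": [1,1,1]}}

```text
clock: 13.98
ee_pos: [0.5472, 0.3368, 0.142]
eef_rot: [3.141, -0.0, 2.911]
contact_force: [-5.8, -2.5, 8.1]
grip_width: 0.279
finger_force: 70.7
```

Request:
{"fn": "move_arm", "kwargs": {"rotation": [[0,0,0],[0,0,0],[0,0,0],[0,0,0],[0,0,0],[0,0,0]], "offset": [[0,0,-0.8],[0,0,-0.8],[0,0,-0.8],[0,0,-0.8],[0,0,-0.8],[0,0,-0.8]], "claw": [1,0.65,0.6,0.5,0.4,0.4], "force": 20}}

```text
clock: 14.72
ee_pos: [0.5471, 0.3369, 0.1408]
eef_rot: [3.142, 0.0, 2.911]
contact_force: [0.6, 0.2, -0.0]
grip_width: 0.598
finger_force: 0.0
```

Request:
{"fn": "move_arm", "kwargs": {"rotation": [[0,0,0],[0,0,0],[0,0,0],[0,0,0],[0,0,0],[0,0,0]], "offset": [[0,0,-8],[0,0,-18],[0,0,-30],[0,0,-45],[0,0,-60],[0,0,-60]], "claw": [0.4,0.4,0.4,0.3,0.1,0]}}

```text
clock: 15.48
ee_pos: [0.5483, 0.3375, 0.2033]
eef_rot: [3.138, 0.003, 2.911]
contact_force: [1.0, 0.1, -0.4]
grip_width: 0.998
finger_force: 0.0
```

```bash
python3 - <<'E'
from h import *
off((.547,.336,.142));st=r.get_state();print(st['grip_width'])
o=[]
for c in('top','side'):
    im=r.grab_frame(c);J=cv2.resize(im,(1024,768))
    g=lid((.547,.3368),.078);cv2.drawContours(J,cv2.findContours(sil(c,g[:1]),0,2)[0],-1,(0,255,0),1)
    e=(proj(c,[[.547,.336,.1]])[0]*2).astype(int);e=np.maximum(e,[75,75])
    o.append(cv2.resize(J[e[1]-75:e[1]+75,e[0]-75:e[0]+75],(400,400),interpolation=2))
cv2.imwrite('pics/g.png',np.hstack(o))
for t in('collar','knob'):
  for c in('top','side'):
    for m in r.mark_of(c,t)[:2]: print(t,c,m['p'],onz(c,m['location'],.108 if t=='collar' else .132))
E
```

```text
now [0.5483 0.3375 0.2033] [3.138e+00 3.000e-03 2.911e+00] t 15.475
(0.547, 0.336, 0.142) [ 1.1 -2.  61.3]
0.9981020696672096
collar top 0.75 [0.55376589 0.33605292 0.108     ]
collar side 0.93 [0.55198787 0.33462484 0.108     ]
knob top 0.38 [0.5449212  0.33603669 0.132     ]
knob top 0.33 [0.47882907 0.00284671 0.132     ]
knob side 0.39 [0.53184761 0.35010599 0.132     ]
```

View pics/g.png

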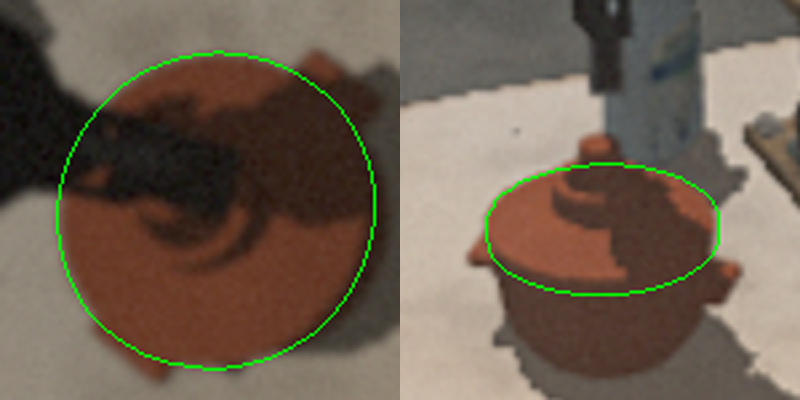

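Request:
{"fn": "move_arm", "kwargs": {"rotation": [[0,0,0],[0,0,0],[0,0,0],[0,0,0],[0,0,0],[0,0,0],[0,0,0],[0,0,0]], "offset": [[0,0,15],[0,0,30],[0,0,45],[0,0,60],[0,0,72],[0,0,80],[0,0,84],[0,0,84]], "claw": [0.05,0.05,0.05,0.05,0.05,0.05,0.05,0.05]}}

```text
clock: 16.77
ee_pos: [0.5471, 0.3368, 0.1169]
eef_rot: [3.142, 0.0, 2.911]
contact_force: [0.0, 0.3, -0.3]
grip_width: 0.949
finger_force: 0.0
```

```bash
python3 - <<'E'
from h import *
off((.5475,.3375,.115));print(r.get_state()['contact_force'])
o=[]
for c in('top','side'):
    J=cv2.resize(r.grab_frame(c),(1024,768))
    e=(proj(c,[[.547,.336,.12]])[0]*2).astype(int)
    o.append(cv2.resize(J[e[1]-60:e[1]+60,e[0]-60:e[0]+60],(400,400),interpolation=2))
cv2.imwrite('pics/h.png',cv2.convertScaleAbs(np.hstack(o),alpha=1.5))
E
```

```text
now [0.5471 0.3368 0.1169] [3.142 0.    2.911] t 16.775
(0.5475, 0.3375, 0.115) [-0.2  0.7  1.9]
[ 0.00729508  0.29503432 -0.33149488]
```

View pics/h.png

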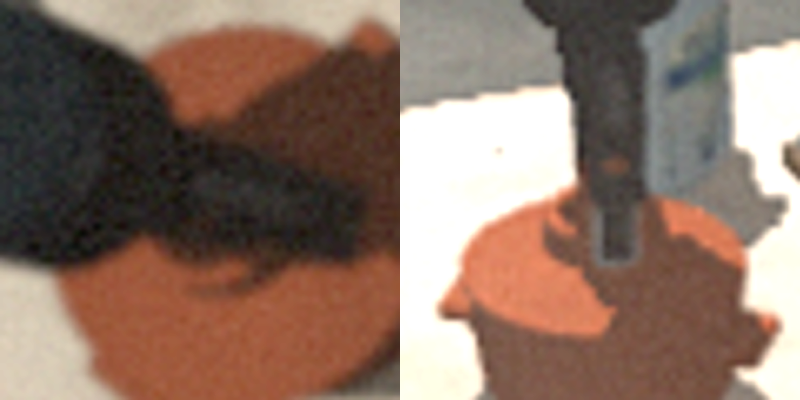

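Request:
{"fn": "move_arm", "kwargs": {"rotation": [[0,0,0],[0,0,0],[0,0,0],[0,0,0],[0,0,0],[0,0,0],[0,0,0],[0,0,0]], "offset": [[0,0.5,1.5],[0,0.5,1.5],[0,0.5,1.5],[0,0.5,1.5],[0,0.5,1.5],[0,0.5,1.5],[0,0.5,1.5],[0,0.5,1.5]], "claw": [0.1,0.15,0.2,0.24,0.28,0.32,0.36,0.4], "force": 25}}

```text
clock: 17.88
ee_pos: [0.5473, 0.3373, 0.1156]
eef_rot: [3.141, 0.0, 2.911]
contact_force: [0.3, -0.3, 1.3]
grip_width: 0.671
finger_force: 28.4
```

Request:
{"fn": "move_arm", "kwargs": {"rotation": [[0,0,0],[0,0,0],[0,0,0],[0,0,0],[0,0,0],[0,0,0],[0,0,0]], "offset": [[0,0,0],[0,0,0],[0,0,0],[0,0,-2],[0,0,-5],[0,0,-8],[0,0,-8]], "claw": [0.6,0.8,1,1,1,1,1], "force": 50}}

```text
clock: 18.75
ee_pos: [0.5472, 0.3374, 0.1234]
eef_rot: [3.141, 0.0, 2.911]
contact_force: [-0.1, -0.1, -2.5]
grip_width: 0.663
finger_force: 53.6
```

Request:
{"fn": "move_arm", "kwargs": {"rotation": [[0,0,0],[0,0,0],[0,0,0],[0,0,0],[0,0,0],[0,0,0],[0,0,0],[0,0,0]], "offset": [[0,0,-8],[0,0,-18],[0,0,-30],[0,0,-43],[0,0,-57],[0,0,-72],[0,0,-87],[0,0,-100]], "claw": [1,1,1,1,1,1,1,1]}}

```text
clock: 19.75
ee_pos: [0.5473, 0.3374, 0.2246]
eef_rot: [3.141, 0.0, 2.911]
contact_force: [0.4, 0.2, -2.4]
grip_width: 0.66
finger_force: 53.6
```

Request:
{"fn": "move_arm", "kwargs": {"rotation": [[0,0,0],[0,0,0],[0,0,0],[0,0,0]], "offset": [[0,0,-3],[0,0,-4],[0,0,-4],[0,0,-4]], "claw": [1,1,1,1]}}

```text
clock: 20.25
ee_pos: [0.5468, 0.3371, 0.2266]
eef_rot: [-3.14, -0.001, 2.911]
contact_force: [-0.2, 0.4, -1.8]
grip_width: 0.666
finger_force: 53.6
```

```bash
python3 - <<'E'
from h import *
off((.547,.336,.142));st=r.get_state();print(st['grip_width'],st['contact_force'],st['qd'])
o=[]
for c in('top','side'):
    J=cv2.resize(r.grab_frame(c),(1024,768))
    e=(proj(c,[[.547,.336,.14]])[0]*2).astype(int);e=np.maximum(e,[100,100])
    o.append(cv2.resize(J[e[1]-100:e[1]+100,e[0]-100:e[0]+100],(400,400),interpolation=2))
cv2.imwrite('pics/i.png',cv2.convertScaleAbs(np.hstack(o),alpha=1.4))
E
```

```text
now [0.5468 0.3371 0.2266] [-3.140e+00 -1.000e-03  2.911e+00] t 20.25
(0.547, 0.336, 0.142) [-0.6 -0.9 84.6]
0.6660568410988057 [-0.22449278  0.38285547 -1.75783919] [ 0.00047816 -0.00029538 -0.00086491 -0.00042061 -0.00011712 -0.00117804
  0.00299558]
```

View pics/i.png

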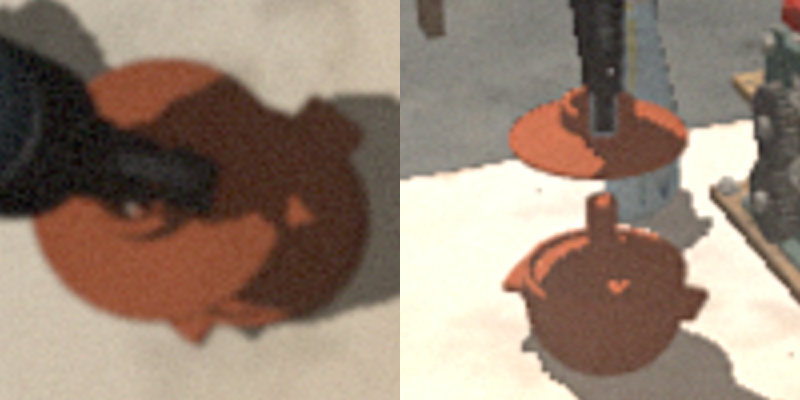

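The outer lid is held level and clear of the knob. The inner lid is seated in the pot with its knob upright (side crop about 600,215).

```bash
python3 -c "
from station import r
print(r.hand_in())"
```

```text
the job is handed in; nothing more can be done
None
```

The job is handed in at about 20 s: the inner lid is seated in the pot without the jar, and the gripper holds the outer lid level above it; no verdict came back.

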